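# Light the tea pet

### The job

Light up the tea pet (the little clay toad): with a fingertip, gently push the niche lamp's swinging light bar round until it lies straight over the middle of the toad, and push the lamp's toggle switch fully over to on, the side of the green dot. Only push: do not pinch the light bar, and leave the toad and all the other tea things standing where they are.

Things in the scene. Friction and masses are not known exactly. Their poses are not given: they have to be found in the camera images.
- lamp_bar (a joint): Swing of the light bar about its upright brass post, rad. 0: the bar points from the post to the robot (the lamp's -x); growing values swing the free end to the robot's left (+y), i.e. clockwise seen from above. Range -1.6 to 1.5; it starts parked to the right, between -1.3 and -1.0. A friction hinge: stays where it is left, moves with about 0.6 N pushed 0.22 m from the axis.
- lamp_axis (a point): Point on the hinge axis of the light bar at the bar's mid height (205 mm above the niche floor). The hub there is 34 mm across and 26 mm high and a brass nut ends 23 mm above this point; below is a 15 mm post standing on the low oak shelf board (top 60 mm high) behind the tray.
- bar_mid (a point): Point on the light bar's centre line, 200 mm out from lamp_axis. The level aluminium bar is 30 mm wide, 14 mm high, its free end 313 mm from the axis, both side faces plain. Frame: x along the bar towards the post, y across it (the robot's left at joint 0), z up. Pushing the -y face (away from the robot while parked right) raises the joint value, pushing the +y face lowers it.
- bar_tip (a point): Centre of the free end of the light bar, 312 mm from lamp_axis.
- tea_pet: Tea pet, a squat reddish-brown clay toad with a brass coin in its mouth, about 65 mm long, 65 mm wide, 55 mm high, 130 g, loose on the tray. Origin at the centre of its underside, which is the middle of the toad seen from above.
- switch (a joint): Toggle of the lamp switch, rad. 0: off (leaning to the block's -x, towards the robot), 0.84: on (leaning to the block's +x, where a green dot is inlaid in the brass plate). A stiff toggle without a snap: about 1.5 N at the tip moves it, it stays where it is left, and it meets a hard stop at each end.
- switch_tip (a point): Centre of the 14 mm ball at the end of the steel toggle, 32 mm from its pivot; about 75 mm above the niche floor, and 13 mm off the pivot when off or on.
- switch_block: Fixed dark walnut block 90 x 90 x 40 mm with a 74 mm square brass plate (top 43 mm high) carrying the toggle at its centre, pivot 46 mm high inside a 22 mm collar that ends 48 mm high. Origin at the centre of the underside; the toggle is pushed along the block's +x.
- tray: Fixed oak tray 380 (x) x 500 (y) mm drawn out from under the shelf board; floor 10 mm, rims 24 mm high. Origin at the centre of its underside. The shelf board behind (1.1 m wide, 200 mm deep, top 60 mm high) overlaps its back 45 mm and carries, 0.43 m left of the tray middle, a fixed kettle whose handle tops out 237 mm above the niche floor.
- cups: Three nested celadon cups, 72 mm across, 92 mm high as a stack, loose on the tray. Origin at the centre of the underside.
- jar: Glass jar with tea and a cork lid, 64 mm across, 90 mm high, loose on the tray. Origin at the centre of the underside.
- pitcher: White open pitcher, 68 mm across, 78 mm high, loose on the tray. Origin at the centre of the underside.
- tongs: Bamboo tea tongs 170 mm long, 40 mm wide, 9 mm high, lying along their x axis, loose on the tray. Origin at the middle of the underside.
- gaiwan: Celadon lidded bowl on a saucer, 104 mm across, 79 mm high, loose on the niche floor left of the tray. Origin at the centre of the underside.

How it is judged:
At the end, for the whole second after the job is handed in: The light bar rests with its centre line within 18 mm (level) of the middle of the toad, which is under its length; the toggle is on (above 0.62 of 0.84 rad); the toad is upright within 12 mm of where it stood, and cups, jar, pitcher, tongs and gaiwan within 15 mm (y of tea_pet in the frame of bar_mid between -0.018 and 0.018 m and x of tea_pet in the frame of bar_mid between -0.112 and 0.15 m and velocity of joint lamp_bar between -0.03 and 0.03 rad/s and value of joint switch above 0.62 rad and distance of tea_pet from where it was at the start of the episode below 0.012 m and angle between tea_pet's own z axis and vertical below 0.15 rad and distance of each of cups, jar, pitcher, tongs, gaiwan from where it was at the start of the episode below 0.015 m); the robot touches nothing.
It fails at once if the toad is lifted, carried or pushed (12 mm) instead of the lamp (distance of tea_pet from where it was at the start of the episode above 0.012 m).
It fails at once if another tea thing is picked up, shifted or knocked (15 mm) (distance of any of cups, jar, pitcher, tongs, gaiwan from where it was at the start of the episode above 0.015 m).
It fails at once if the light bar is pinched from both sides (more than 1 N on each) (contact force between the fingers and lamp_bar_c2 above 1 N and contact force between the fingers and lamp_bar_c3 above 1 N).
It fails at once if the light bar is shoved hard (over 20 N) (contact force between the fingers and lamp_bar_c2 above 20 N or contact force between the fingers and lamp_bar_c3 above 20 N).
It also fails if it takes over 64 s, if anything falls off the work surface, if the arm or the gripper's body presses on something with over 40 N, if the wrist force passes 120 N, or if a joint passes its speed limit or range.

### The arm

A 6-joint arm with a two-finger parallel gripper is mounted at the origin on the work surface. World frame = base frame: x ahead of the robot, y to its left, z up, the work surface at z = 0. Lengths are in m, angles in rad, forces in N, time in s.
With the tool pointing down it reaches from about 0.325 to 0.925 m from the base axis. Payload 3.1 kg.
Tool frame: the origin (TCP) lies midway between the tips of the shut fingers; the grasp point (between the pads) lies 19 mm behind it; z points along the fingers, y is the line along which they close (so a half turn about z gives the same grasp; the last joint's range is limited). The gripper opens to 85 mm and grips with 20 to 120 N. Pads are 22 mm wide; open, the fingers measure 114 mm over their backs; the gripper's body (76 mm by 85 mm) begins 54 mm behind the grasp point. The pads swing forward as they close: fully open they stand 13 mm farther back than shut.
Start: joints at [-1.312, 0.217, 1.613, -0, 1.311, -0.112], TCP at [0.226, -0.583, 0.231] pointing down, gripper open.
Joint ranges: [-2.75, 2.75], [-0.78, 2.1], [0.31, 2.55], [-1.13, 4.27], [0.13, 2.63], [-2.58, 2.58]. Speed limits (rad/s): [2.79, 2.79, 3.14, 3.14, 3.14, 3.14].

### API

Orientations are given as a unit quaternion [w, x, y, z].
In Python, from station import ctrl gives the robot as it stands.
- The arm moves only by the tool apply_moves, never from a script. Its argument "rows" is a list of rows, each an object of numbers: "rx", "ry", "rz": the turn, a rotation vector about the world's x, y, z in degrees; "x", "y", "z": the shift along the world's x, y, z in cm; "claw": the closure, from 0 (fully open) to 1 (shut). In form: [{"rx": .., "ry": .., "rz": .., "x": .., "y": .., "z": .., "claw": ..}, ...]. A call has exactly 10 rows; each row shifts and turns the commanded pose from where the row before left it; what a row does not reach is not made up. A row lasts 1/8 s, in which the tool goes at most 62.5 mm and 10.7 degrees, less where a joint would pass 70% of its speed; a pose out of reach is approached as far as the arm can. A call is refused whole if a number of a shift passes 6.25 or a number of a turn 10.7, either way. A call with a gripper value outside its range is refused whole. The fingers move at their own pace and stop on an object; "squeeze" is the grip in N (left out, the last holds). Time passes only in rows, so rows that do not move let the fingers close, or fill a call up. It gives the time, the measured TCP pose, the force, the opening and the grip force at its end, in the units of the state.
- ctrl.get_obs(): the state, without advancing time (a new reading comes with each control period).
- ctrl.grab_frame(name): name is "side" or "top"; returns the picture (420x560x3 uint8, red, green, blue); there is no depth.
- ctrl.camera_model(name): a dict with "fx", "fy", "cx", "cy" (pixels), "dist" ([k1, k2, p1, p2, k3] as OpenCV has them; the pictures are not rectified), "eye" and "rotation" of the camera in the world. Camera axes: x right, y down, z forward; pixel columns grow to the right and rows downward; lengths in m; the calibration is good to about 2 mm. A picture is of the moment at which its call begins. camera_model takes no time and is no camera call.
- ctrl.finish_job(): hands the job in; it is judged then, once.
The state is a dict: "time_s": time; "joint_pos": joint angles; "dq": joint speeds; "tau": joint torques, N m; "position": TCP position; "ee_rot": TCP orientation; "force": force on the tool from outside, world axes, zero at the start; "ft_torque": the same for the moment, N m; "width": finger opening in m; "grasp_force": force on a finger pad.
Only numpy, scipy, OpenCV 4.12 (cv2) and the standard library are available. Lean on these libraries where they do the work, as an engineer would, in place of code of your own. Each camera call takes 0.05 s, during which the arm holds its last target. There are 200 camera calls.

## Working session

There is one attempt and no reset: what is moved stays moved. The work goes in short steps, Python scripts to look and compute and a tool call to move; the robot and the scene stay as the last step left them, time stands still between calls to the robot, and variables do not carry over. Pictures are saved under pics/ and viewed, at most 10 in all, crops included, and the job is handed in when it is done.

Besides the shell and the picture viewer there is one more tool, called after ">>>" as name([rows], argument=value, ...), one row to a line, values as JSON. apply_moves: Moves the arm, as the interface text tells. Its arguments: {"type":"object","properties":{"rows":{"type":"array","items":{"type":"object","properties":{"rx":{"type":"number"},"ry":{"type":"number"},"rz":{"type":"number"},"x":{"type":"number"},"y":{"type":"number"},"z":{"type":"number"},"claw":{"type":"number"}}}},"squeeze":{"type":"number"}},"required":["rows"]}

```bash
ls; mkdir -p pics; python3 - <<'E'
from station import ctrl
import cv2
for n in("top","side"):
    cv2.imwrite(f"pics/{n}0.png",cv2.resize(ctrl.grab_frame(n)[:,:,::-1],(800,600),interpolation=cv2.INTER_CUBIC)); print(ctrl.camera_model(n))
o=ctrl.get_obs();print(o["time_s"],o["position"],o["ee_rot"],o["width"])
E
```

```text
pics
{'fx': 504.57508744251356, 'fy': 504.57508744251356, 'cx': 277.51941927886344, 'cy': 213.50540678928655, 'dist': array([-0.02557702,  0.        ,  0.        ,  0.        ,  0.        ]), 'eye': array([0.38592857, 0.09246046, 1.70198049]), 'rotation': array([ 0.03042542, -0.69872514,  0.7136206 , -0.04003888])}
{'fx': 520.0251864246428, 'fy': 520.0251864246428, 'cx': 279.9111667262891, 'cy': 209.9506463789048, 'dist': array([-0.11970058,  0.        ,  0.        ,  0.        ,  0.        ]), 'eye': array([1.09901559, 0.95054281, 0.81124972]), 'rotation': array([-0.13640108,  0.25448973,  0.84120264, -0.45717376])}
0.1 [ 0.22628874 -0.58180218  0.230093  ] [-1.08334471e-03  9.82862133e-01  1.84338938e-01 -9.49445554e-05] 0.08566121783411655
```

View pics/top0.png

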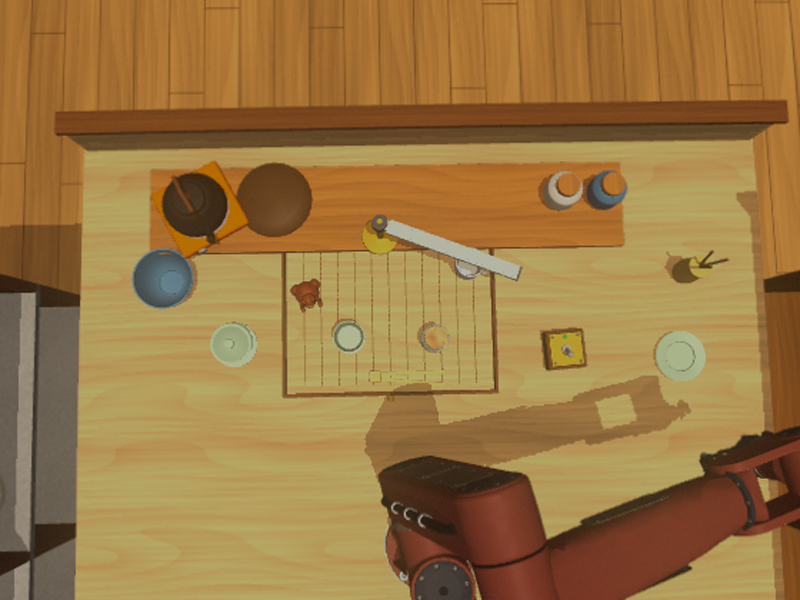

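View pics/side0.png

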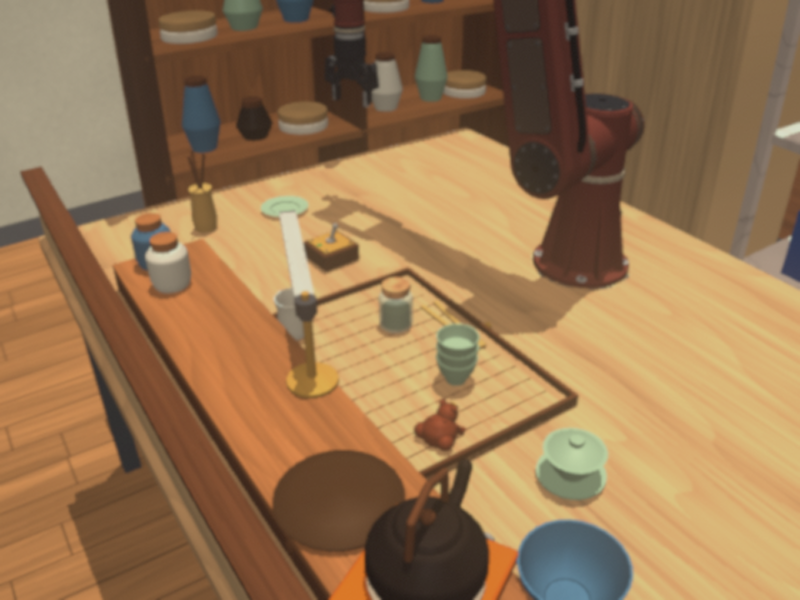

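The top view shows the hub at about (379,222), the bar tip at (520,273), the toad at (306,293), the switch at (567,349), and the tray corners at (284,250) to (497,392).

```bash
cat > h.py <<'E'
from station import ctrl
import cv2, numpy as np
from scipy.spatial.transform import Rotation as R
def ray(n,u,v):
    m=ctrl.camera_model(n);K=np.array([[m['fx'],0,m['cx']],[0,m['fy'],m['cy']],[0,0,1]])
    p=cv2.undistortPoints(np.array([[[u,v]]],float),K,m['dist'])[0,0]
    q=m['rotation'];M=R.from_quat([q[1],q[2],q[3],q[0]]).as_matrix()
    return m['eye'],M@np.array([p[0],p[1],1])
def at(n,u,v,z):
    e,d=ray(n,u,v);return (e+d*(z-e[2])/d[2]).round(4)
def px(n,P):
    m=ctrl.camera_model(n);K=np.array([[m['fx'],0,m['cx']],[0,m['fy'],m['cy']],[0,0,1]])
    q=m['rotation'];M=R.from_quat([q[1],q[2],q[3],q[0]]).as_matrix().T
    return cv2.projectPoints(np.atleast_2d(np.array(P,float)),cv2.Rodrigues(M)[0],-M@m['eye'],K,m['dist'])[0][:,0].round(1)
def crop(n,u0,v0,w,h,k,f):
    im=ctrl.grab_frame(n)[v0:v0+h,u0:u0+w,::-1];cv2.imwrite(f,cv2.resize(im,None,fx=k,fy=k,interpolation=cv2.INTER_CUBIC))
E
python3 - <<'E'
from h import *
s=1/1.42857
for nm,u,v,z in[("hub",379,222,.228),("tip",520,273,.212),("toad",306,293,.04),("sw",567,349,.075),("blk",565,349,.043),("tl",285,250,.024),("br",497,391,.024),("bl",285,396,.024),("jar",433,337,.09),("cups",348,337,.1)]:
    print(nm,at("top",u*s,v*s,z))
for nm,u,v,z in[("hub",306,300,.228),("toad",440,428,.03),("sw",337,228,.075)]: print(nm,at("side",u*s,v*s,z))
crop("top",190,140,200,140,4,"pics/c1.png")
a=ctrl.grab_frame("top")[215:275,365:425,::-1];b=ctrl.grab_frame("side")[145:205,200:260,::-1]
cv2.imwrite("pics/c2.png",cv2.resize(np.hstack([a,b]),None,fx=6.5,fy=6.5,interpolation=cv2.INTER_CUBIC))
E
```

```text
hub [0.7073 0.1033 0.228 ]
tip [ 0.5968 -0.1895  0.212 ]
toad [0.5842 0.2771 0.04  ]
sw [ 0.4404 -0.3155  0.075 ]
blk [ 0.4416 -0.3189  0.043 ]
tl [0.6891 0.3274 0.024 ]
br [ 0.3485 -0.1609  0.024 ]
bl [0.3477 0.3296 0.024 ]
jar [ 0.4733 -0.0115  0.09  ]
cups [0.4767 0.1781 0.1   ]
hub [0.7169 0.126  0.228 ]
toad [0.5841 0.281  0.03  ]
sw [ 0.4298 -0.3061  0.075 ]
```

View pics/c1.png

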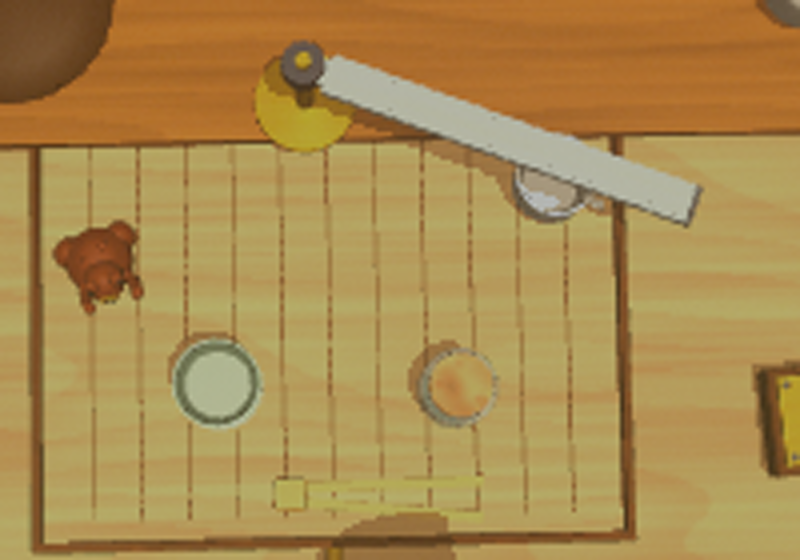

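View pics/c2.png

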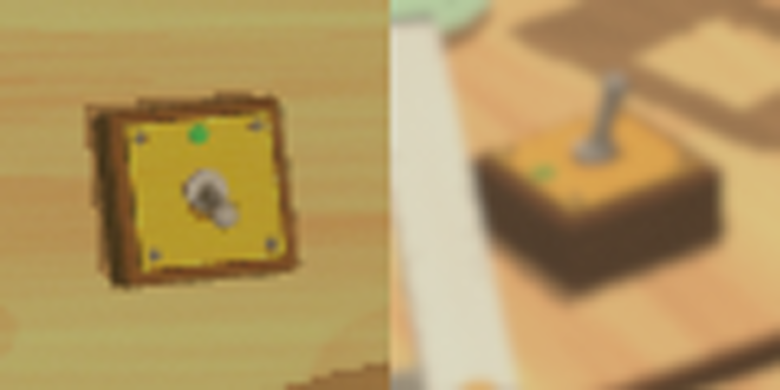

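```bash
python3 - <<'E'
from h import *
c1=lambda x,y,z:at("top",190+x/4,140+y/4,z)
c2=lambda x,y,z:at("top",365+x/6.5,215+y/6.5,z)
sd=lambda x,y,z:at("side",200+(x-390)/6.5,145+y/6.5,z)
hub=c1(303,60,.228);tip=c1(694,206,.212);toad=c1(100,265,.03)
print(hub,tip,np.linalg.norm(tip-hub),toad)
print("hub side", at("side",306*.7,297*.7,.228),"toad side",at("side",438*.7,428*.7,.03),"tip side",at("side",289*.7,212*.7,.212))
a=hub-tip; print("joint",np.arctan2(-a[1],a[0]), "base post",c1(305,100,.06))
d=hub-toad;print("target joint",np.arctan2(-d[1],d[0]),np.linalg.norm(d[:2]))
print("screws",[c2(x,y,.043) for x,y in[(140,138),(257,126),(154,255),(271,243)]])
print("dot",c2(198,134,.043),"ball",c2(226,215,.075),"collar",c2(206,190,.048))
print("side dot",sd(543,173,.043),"ball",sd(617,83,.075),"collar",sd(592,150,.048))
print("pitcher",c1(548,190,.078))
E
```

```text
[0.7085 0.102  0.228 ] [ 0.5956 -0.1879  0.212 ] 0.3115195338979564 [0.5815 0.2756 0.03  ]
hub side [0.7132 0.1189 0.228 ] toad side [0.5866 0.2793 0.03  ] tip side [ 0.5958 -0.1768  0.212 ]
joint -1.1994223884399502 base post [0.7116 0.102  0.06  ]
target joint 0.9391972038579927 0.21509523472173903
screws [array([ 0.4688, -0.2903,  0.043 ]), array([ 0.4737, -0.3504,  0.043 ]), array([ 0.4094, -0.2949,  0.043 ]), array([ 0.4142, -0.3548,  0.043 ])]
dot [ 0.4702 -0.32    0.043 ] ball [ 0.428  -0.3243  0.075 ] collar [ 0.4416 -0.3216  0.048 ]
side dot [ 0.4715 -0.3125  0.043 ] ball [ 0.4263 -0.3185  0.075 ] collar [ 0.4455 -0.3112  0.048 ]
pitcher [ 0.6299 -0.0944  0.078 ]
```

>>> apply_moves([
  {"claw": 1,"x": 2.7,"y": 4.27,"rz": -2.8},
  {"claw": 1,"x": 2.7,"y": 4.27,"rz": -2.8},
  {"claw": 1,"x": 2.7,"y": 4.27,"rz": -2.8},
  {"claw": 1,"x": 2.7,"y": 4.27,"rz": -2.8},
  {"claw": 1,"x": 2.7,"y": 4.27,"rz": -2.8},
  {"claw": 1,"x": 2.7,"y": 4.25,"rz": -2.8},
  {"claw": 1,"z": -3},
  {"claw": 1,"z": -3},
  {"claw": 1,"z": -3},
  {"claw": 1,"z": -3},
])

```text
invalid input at $.rows[0]: expected keys rx, ry, rz, x, y, z, claw
```

>>> apply_moves([
  {"claw": 1,"z": -2},
  {"claw": 1,"z": -2},
  {"claw": 1},
  {"claw": 1},
  {"claw": 1},
  {"claw": 1},
  {"claw": 1},
  {"claw": 1},
  {"claw": 1},
  {"claw": 1},
])

```text
invalid input at $.rows[0]: expected keys rx, ry, rz, x, y, z, claw
```

```bash
python3 - <<'E'
from h import *
o=ctrl.get_obs();print(o["time_s"],o["position"],o["ee_rot"],o["width"],o["force"])
a=ctrl.grab_frame("top")[205:285,345:425,::-1];b=ctrl.grab_frame("side")[125:205,200:280,::-1]
cv2.imwrite("pics/c3.png",cv2.resize(np.hstack([a,b]),None,fx=5,fy=5,interpolation=cv2.INTER_CUBIC))
print((px("side",o["position"])-[200,125])*5+[400,0])
E
```

```text
0.25 [ 0.22639657 -0.58214185  0.23065508] [-5.87835052e-04  9.82862401e-01  1.84339780e-01 -3.52752700e-05] 0.08508286258401761 [-0.38479661  0.12187661  0.33117917]
[[ 629.5 -253. ]]
```

View pics/c3.png

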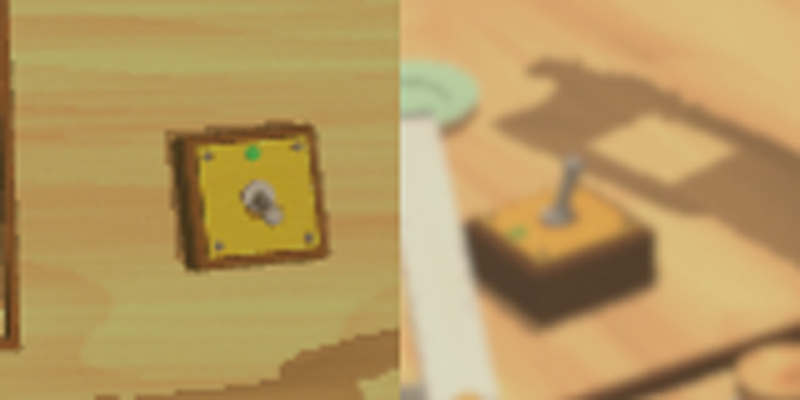

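The picture shows the scene unchanged, because the moves were refused: every row needs all seven keys. The toggle's ball is still at about (272,215), in the off position.

>>> apply_moves([
  {"rx": 0,"ry": 0,"rz": -2.8,"x": 2.7,"y": 4.27,"z": 0,"claw": 1},
  {"rx": 0,"ry": 0,"rz": -2.8,"x": 2.7,"y": 4.27,"z": 0,"claw": 1},
  {"rx": 0,"ry": 0,"rz": -2.8,"x": 2.7,"y": 4.27,"z": 0,"claw": 1},
  {"rx": 0,"ry": 0,"rz": -2.8,"x": 2.7,"y": 4.27,"z": 0,"claw": 1},
  {"rx": 0,"ry": 0,"rz": -2.8,"x": 2.7,"y": 4.27,"z": 0,"claw": 1},
  {"rx": 0,"ry": 0,"rz": -2.8,"x": 2.7,"y": 4.25,"z": 0,"claw": 1},
  {"rx": 0,"ry": 0,"rz": 0,"x": 0,"y": 0,"z": -3,"claw": 1},
  {"rx": 0,"ry": 0,"rz": 0,"x": 0,"y": 0,"z": -3,"claw": 1},
  {"rx": 0,"ry": 0,"rz": 0,"x": 0,"y": 0,"z": -3,"claw": 1},
  {"rx": 0,"ry": 0,"rz": 0,"x": 0,"y": 0,"z": -3,"claw": 1},
])

```text
time_s: 1.6
position: [0.3887, -0.3266, 0.1107]
ee_rot: [0.0, 0.999, 0.039, 0.0]
force: [-0.3, 0.2, -0.4]
width: 0.0003
grasp_force: 0.0
```

>>> apply_moves([
  {"rx": 0,"ry": 0,"rz": 0,"x": 0,"y": 0,"z": -2,"claw": 1},
  {"rx": 0,"ry": 0,"rz": 0,"x": 0,"y": 0,"z": -2,"claw": 1},
  {"rx": 0,"ry": 0,"rz": 0,"x": 0,"y": 0,"z": 0,"claw": 1},
  {"rx": 0,"ry": 0,"rz": 0,"x": 0,"y": 0,"z": 0,"claw": 1},
  {"rx": 0,"ry": 0,"rz": 0,"x": 0,"y": 0,"z": 0,"claw": 1},
  {"rx": 0,"ry": 0,"rz": 0,"x": 0,"y": 0,"z": 0,"claw": 1},
  {"rx": 0,"ry": 0,"rz": 0,"x": 0,"y": 0,"z": 0,"claw": 1},
  {"rx": 0,"ry": 0,"rz": 0,"x": 0,"y": 0,"z": 0,"claw": 1},
  {"rx": 0,"ry": 0,"rz": 0,"x": 0,"y": 0,"z": 0,"claw": 1},
  {"rx": 0,"ry": 0,"rz": 0,"x": 0,"y": 0,"z": 0,"claw": 1},
])

```text
time_s: 2.85
position: [0.3885, -0.3265, 0.0712]
ee_rot: [-0.0, 0.999, 0.039, -0.0]
force: [-1.3, 0.1, -0.1]
width: 0.0001
grasp_force: 0.0
```

```bash
python3 - <<'E'
from h import *
o=ctrl.get_obs();print(o["time_s"],o["position"],o["ee_rot"],o["width"],o["force"])
a=ctrl.grab_frame("top")[205:285,345:425,::-1];b=ctrl.grab_frame("side")[125:205,200:280,::-1]
cv2.imwrite("pics/c4.png",cv2.resize(np.hstack([a,b]),None,fx=5,fy=5,interpolation=cv2.INTER_CUBIC))
print((px("side",o["position"])-[200,125])*5+[400,0])
E
```

```text
2.85 [ 0.3884581  -0.32647187  0.07124849] [-5.24139047e-05  9.99247559e-01  3.87854598e-02 -3.82524721e-05] 9.602384370361084e-05 [-1.3229167   0.06193993 -0.10820299]
[[621.5 148.5]]
```

View pics/c4.png

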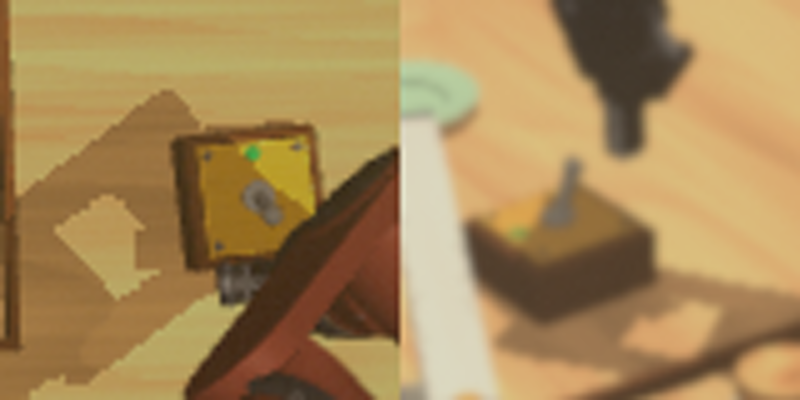

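The fingertip is at about (625,153) in the side view, behind the ball at (572,160) and level with it. Next I push along the block's +x.

>>> apply_moves([
  {"rx": 0,"ry": 0,"rz": 0,"x": 0,"y": 0,"z": -0.4,"claw": 1},
  {"rx": 0,"ry": 0,"rz": 0,"x": 1,"y": 0.08,"z": 0,"claw": 1},
  {"rx": 0,"ry": 0,"rz": 0,"x": 0.6,"y": 0.05,"z": 0,"claw": 1},
  {"rx": 0,"ry": 0,"rz": 0,"x": 0.6,"y": 0.05,"z": 0,"claw": 1},
  {"rx": 0,"ry": 0,"rz": 0,"x": 0.6,"y": 0.05,"z": 0,"claw": 1},
  {"rx": 0,"ry": 0,"rz": 0,"x": 0.6,"y": 0.05,"z": 0,"claw": 1},
  {"rx": 0,"ry": 0,"rz": 0,"x": 0.6,"y": 0.05,"z": 0,"claw": 1},
  {"rx": 0,"ry": 0,"rz": 0,"x": 0.4,"y": 0.03,"z": 0,"claw": 1},
  {"rx": 0,"ry": 0,"rz": 0,"x": 0,"y": 0,"z": 0,"claw": 1},
  {"rx": 0,"ry": 0,"rz": 0,"x": 0,"y": 0,"z": 0,"claw": 1},
])

```text
time_s: 4.2
position: [0.4328, -0.3229, 0.0672]
ee_rot: [0.0, 0.999, 0.039, 0.0]
force: [-0.0, 0.2, -0.0]
width: -0.0003
grasp_force: 0.0
```

>>> apply_moves([
  {"rx": 0,"ry": 0,"rz": 0,"x": 0.1,"y": 0,"z": 0,"claw": 1},
  {"rx": 0,"ry": 0,"rz": 0,"x": 0.1,"y": 0,"z": 0,"claw": 1},
  {"rx": 0,"ry": 0,"rz": 0,"x": 0.1,"y": 0,"z": 0,"claw": 1},
  {"rx": 0,"ry": 0,"rz": 0,"x": 0.1,"y": 0,"z": 0,"claw": 1},
  {"rx": 0,"ry": 0,"rz": 0,"x": 0,"y": 0,"z": 0,"claw": 1},
  {"rx": 0,"ry": 0,"rz": 0,"x": 0,"y": 0,"z": 0,"claw": 1},
  {"rx": 0,"ry": 0,"rz": 0,"x": 0,"y": 0,"z": 0,"claw": 1},
  {"rx": 0,"ry": 0,"rz": 0,"x": 0,"y": 0,"z": 0,"claw": 1},
  {"rx": 0,"ry": 0,"rz": 0,"x": 0,"y": 0,"z": 0,"claw": 1},
  {"rx": 0,"ry": 0,"rz": 0,"x": 0,"y": 0,"z": 0,"claw": 1},
])

```text
time_s: 5.45
position: [0.4365, -0.3229, 0.0673]
ee_rot: [-0.0, 0.999, 0.039, -0.0]
force: [-2.3, 0.2, -0.5]
width: -0.0003
grasp_force: 0.8
```

>>> apply_moves([
  {"rx": 0,"ry": 0,"rz": 0,"x": 0.1,"y": 0,"z": 0,"claw": 1},
  {"rx": 0,"ry": 0,"rz": 0,"x": 0.1,"y": 0,"z": 0,"claw": 1},
  {"rx": 0,"ry": 0,"rz": 0,"x": 0,"y": 0,"z": 0,"claw": 1},
  {"rx": 0,"ry": 0,"rz": 0,"x": 0,"y": 0,"z": 0,"claw": 1},
  {"rx": 0,"ry": 0,"rz": 0,"x": 0,"y": 0,"z": 0,"claw": 1},
  {"rx": 0,"ry": 0,"rz": 0,"x": 0,"y": 0,"z": 0,"claw": 1},
  {"rx": 0,"ry": 0,"rz": 0,"x": 0,"y": 0,"z": 0,"claw": 1},
  {"rx": 0,"ry": 0,"rz": 0,"x": 0,"y": 0,"z": 0,"claw": 1},
  {"rx": 0,"ry": 0,"rz": 0,"x": 0,"y": 0,"z": 0,"claw": 1},
  {"rx": 0,"ry": 0,"rz": 0,"x": 0,"y": 0,"z": 0,"claw": 1},
])

```text
time_s: 6.7
position: [0.4372, -0.3228, 0.0671]
ee_rot: [-0.0, 0.999, 0.039, -0.002]
force: [-5.7, 0.0, 1.8]
width: 0.0001
grasp_force: 2.9
```

```bash
python3 - <<'E'
from h import *
a=ctrl.grab_frame("top")[205:285,345:425,::-1];b=ctrl.grab_frame("side")[125:205,200:280,::-1]
cv2.imwrite("pics/c5.png",cv2.resize(np.hstack([a,b]),None,fx=5,fy=5,interpolation=cv2.INTER_CUBIC))
E
```

```text
(no output)
```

View pics/c5.png

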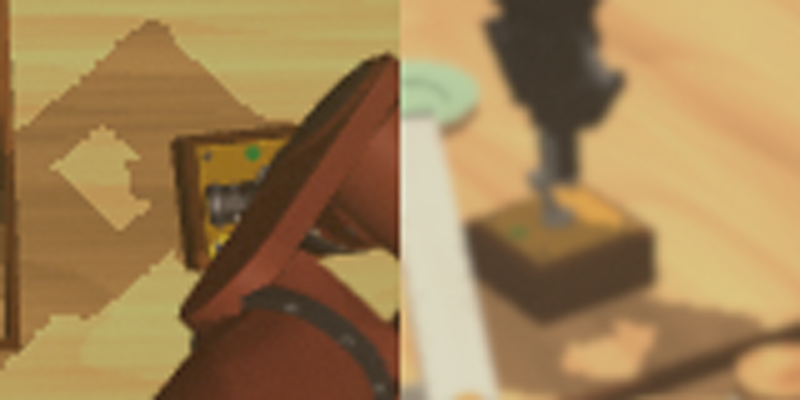

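The toggle now leans to the green-dot side, at about (540,180) in the side view, and the force is rising at the stop. I'll back off, lift, and go over behind the bar.

>>> apply_moves([
  {"rx": 0,"ry": 0,"rz": 0,"x": -1,"y": -0.1,"z": 0,"claw": 1},
  {"rx": 0,"ry": 0,"rz": 0,"x": -1,"y": -0.1,"z": 0,"claw": 1},
  {"rx": 0,"ry": 0,"rz": 0,"x": 0,"y": 0,"z": 5,"claw": 1},
  {"rx": 0,"ry": 0,"rz": 0,"x": 0,"y": 0,"z": 5,"claw": 1},
  {"rx": 0,"ry": 0,"rz": 0,"x": 0,"y": 0,"z": 5,"claw": 1},
  {"rx": 0,"ry": 0,"rz": 0,"x": 0,"y": 0,"z": 5,"claw": 1},
  {"rx": 0,"ry": 0,"rz": 0,"x": 3.8,"y": 2.8,"z": 0.5,"claw": 1},
  {"rx": 0,"ry": 0,"rz": 0,"x": 3.8,"y": 2.8,"z": 0,"claw": 1},
  {"rx": 0,"ry": 0,"rz": 0,"x": 3.8,"y": 2.8,"z": 0,"claw": 1},
  {"rx": 0,"ry": 0,"rz": 0,"x": 3.8,"y": 2.8,"z": 0,"claw": 1},
])

```text
time_s: 8.05
position: [0.5717, -0.2122, 0.2729]
ee_rot: [0.0, 0.999, 0.039, 0.001]
force: [-0.4, -0.6, 0.1]
width: -0.0004
grasp_force: 0.0
```

>>> apply_moves([
  {"rx": 0,"ry": 0,"rz": 0,"x": 3.8,"y": 2.8,"z": 0,"claw": 1},
  {"rx": 0,"ry": 0,"rz": 0,"x": 3.8,"y": 2.8,"z": 0,"claw": 1},
  {"rx": 0,"ry": 0,"rz": 0,"x": 3.8,"y": 2.8,"z": 0,"claw": 1},
  {"rx": 0,"ry": 0,"rz": 0,"x": 0,"y": 0,"z": 0,"claw": 1},
  {"rx": 0,"ry": 0,"rz": 0,"x": 0,"y": 0,"z": 0,"claw": 1},
  {"rx": 0,"ry": 0,"rz": 0,"x": 0,"y": 0,"z": 0,"claw": 1},
  {"rx": 0,"ry": 0,"rz": 0,"x": 0,"y": 0,"z": 0,"claw": 1},
  {"rx": 0,"ry": 0,"rz": 0,"x": 0,"y": 0,"z": 0,"claw": 1},
  {"rx": 0,"ry": 0,"rz": 0,"x": 0,"y": 0,"z": 0,"claw": 1},
  {"rx": 0,"ry": 0,"rz": 0,"x": 0,"y": 0,"z": 0,"claw": 1},
])

```text
time_s: 9.3
position: [0.6845, -0.129, 0.2723]
ee_rot: [-0.0, 0.999, 0.039, 0.0]
force: [0.0, 1.2, -0.9]
width: 0.0003
grasp_force: 0.0
```

```bash
python3 - <<'E'
from h import *
H=np.array([.7085,.102]);r=.22
o=ctrl.get_obs();print(o["position"])
tx=np.array([.997,.077]);ty=np.array([.077,-.997])
prev=None
for q in np.r_[-1.2:.95:12j]:
    b=np.array([-np.cos(q),np.sin(q)]);n=np.array([np.sin(q),np.cos(q)])
    P=H+r*b-n*(15+11*abs(n@tx)+14.5*abs(n@ty))/1000
    print(round(q,2),P.round(3),None if prev is None else ((P-prev)*100).round(2));prev=P
a=ctrl.grab_frame("top");b=ctrl.grab_frame("side")
cv2.imwrite("pics/c6.png",np.vstack([cv2.resize(a[130:280,180:430,::-1],None,fx=2,fy=2),cv2.resize(b[90:240,150:400,::-1],None,fx=2,fy=2)]))
E
```

```text
[ 0.68445138 -0.12900589  0.27233256]
-1.2 [ 0.658 -0.114] None
-1.0 [ 0.618 -0.101] [-4.    1.33]
-0.81 [ 0.581 -0.08 ] [-3.73  2.1 ]
-0.61 [ 0.548 -0.052] [-3.3   2.83]
-0.42 [ 0.521 -0.017] [-2.71  3.48]
-0.22 [0.501 0.023] [-1.98  4.01]
-0.03 [0.489 0.066] [-1.14  4.28]
0.17 [0.486 0.108] [-0.31  4.16]
0.36 [0.491 0.15 ] [0.49 4.21]
0.56 [0.504 0.191] [1.32 4.1 ]
0.75 [0.526 0.229] [2.13 3.82]
0.95 [0.555 0.262] [2.89 3.37]
```

View pics/c6.png

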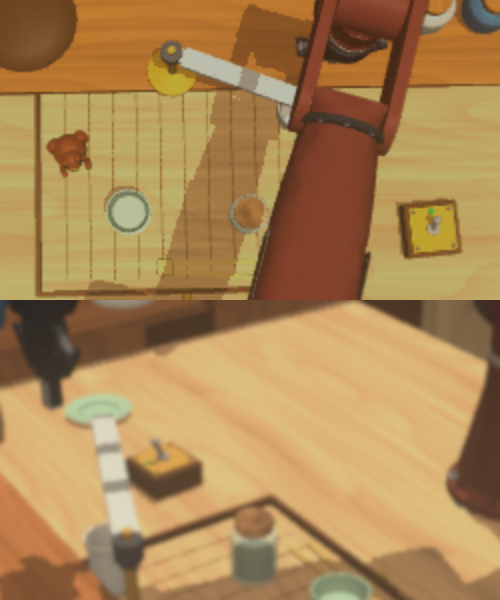

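The toggle's ball now sits at the green dot, at about (433,222), and the bar is unmoved. I'll lower behind the bar and push round the arc.

>>> apply_moves([
  {"rx": 0,"ry": 0,"rz": 0,"x": 0,"y": 0,"z": -4.2,"claw": 1},
  {"rx": 0,"ry": 0,"rz": 0,"x": 0,"y": 0,"z": -4.2,"claw": 1},
  {"rx": 0,"ry": 0,"rz": 0,"x": 0,"y": 0,"z": 0,"claw": 1},
  {"rx": 0,"ry": 0,"rz": 0,"x": -0.9,"y": 0.5,"z": 0,"claw": 1},
  {"rx": 0,"ry": 0,"rz": 0,"x": -0.9,"y": 0.5,"z": 0,"claw": 1},
  {"rx": 0,"ry": 0,"rz": 0,"x": -0.9,"y": 0.5,"z": 0,"claw": 1},
  {"rx": 0,"ry": 0,"rz": 0,"x": -1.0,"y": 0.33,"z": 0,"claw": 1},
  {"rx": 0,"ry": 0,"rz": 0,"x": -1.0,"y": 0.33,"z": 0,"claw": 1},
  {"rx": 0,"ry": 0,"rz": 0,"x": -1.0,"y": 0.33,"z": 0,"claw": 1},
  {"rx": 0,"ry": 0,"rz": 0,"x": -1.0,"y": 0.33,"z": 0,"claw": 1},
])

```text
time_s: 10.65
position: [0.6168, -0.1005, 0.1883]
ee_rot: [-0.0, 0.999, 0.039, 0.0]
force: [0.9, 0.7, 1.3]
width: 0.0003
grasp_force: 0.3
```

>>> apply_moves([
  {"rx": 0,"ry": 0,"rz": 0,"x": -1.24,"y": 0.7,"z": 0,"claw": 1},
  {"rx": 0,"ry": 0,"rz": 0,"x": -1.24,"y": 0.7,"z": 0,"claw": 1},
  {"rx": 0,"ry": 0,"rz": 0,"x": -1.24,"y": 0.7,"z": 0,"claw": 1},
  {"rx": 0,"ry": 0,"rz": 0,"x": -1.1,"y": 0.94,"z": 0,"claw": 1},
  {"rx": 0,"ry": 0,"rz": 0,"x": -1.1,"y": 0.94,"z": 0,"claw": 1},
  {"rx": 0,"ry": 0,"rz": 0,"x": -1.1,"y": 0.94,"z": 0,"claw": 1},
  {"rx": 0,"ry": 0,"rz": 0,"x": -0.9,"y": 1.16,"z": 0,"claw": 1},
  {"rx": 0,"ry": 0,"rz": 0,"x": -0.9,"y": 1.16,"z": 0,"claw": 1},
  {"rx": 0,"ry": 0,"rz": 0,"x": -0.9,"y": 1.16,"z": 0,"claw": 1},
  {"rx": 0,"ry": 0,"rz": 0,"x": -0.66,"y": 1.34,"z": 0,"claw": 1},
])

```text
time_s: 11.9
position: [0.513, -0.0026, 0.1883]
ee_rot: [0.0, 0.999, 0.039, -0.0]
force: [0.6, 0.1, 0.5]
width: -0.0001
grasp_force: 0.3
```

```bash
python3 - <<'E'
from h import *
a=ctrl.grab_frame("top");b=ctrl.grab_frame("side")
cv2.imwrite("pics/c7.png",np.hstack([cv2.resize(a[130:330,180:380,::-1],None,fx=2,fy=2),cv2.resize(b[100:300,150:350,::-1],None,fx=2,fy=2)]))
E
```

```text
(no output)
```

View pics/c7.png

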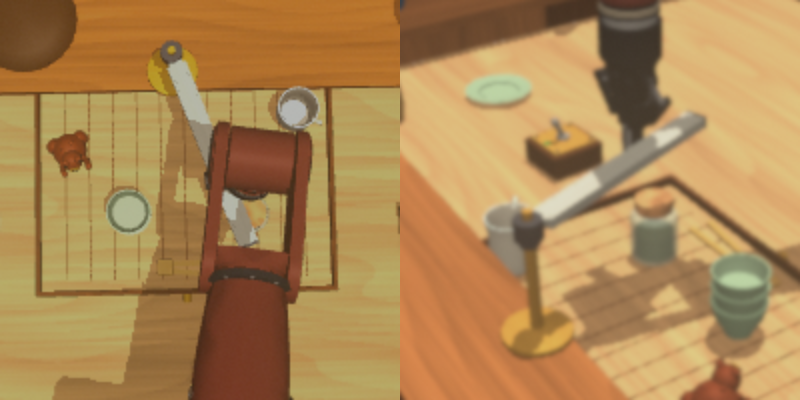

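The bar swings as planned: its tip is at about (250,243) and the finger is on its right face. I'll continue.

>>> apply_moves([
  {"rx": 0,"ry": 0,"rz": 0,"x": -0.6,"y": 1.3,"z": 0,"claw": 1},
  {"rx": 0,"ry": 0,"rz": 0,"x": -0.6,"y": 1.3,"z": 0,"claw": 1},
  {"rx": 0,"ry": 0,"rz": 0,"x": -0.38,"y": 1.43,"z": 0,"claw": 1},
  {"rx": 0,"ry": 0,"rz": 0,"x": -0.38,"y": 1.43,"z": 0,"claw": 1},
  {"rx": 0,"ry": 0,"rz": 0,"x": -0.38,"y": 1.43,"z": 0,"claw": 1},
  {"rx": 0,"ry": 0,"rz": 0,"x": -0.1,"y": 1.39,"z": 0,"claw": 1},
  {"rx": 0,"ry": 0,"rz": 0,"x": -0.1,"y": 1.39,"z": 0,"claw": 1},
  {"rx": 0,"ry": 0,"rz": 0,"x": -0.1,"y": 1.39,"z": 0,"claw": 1},
  {"rx": 0,"ry": 0,"rz": 0,"x": 0.16,"y": 1.4,"z": 0,"claw": 1},
  {"rx": 0,"ry": 0,"rz": 0,"x": 0.16,"y": 1.4,"z": 0,"claw": 1},
])

```text
time_s: 13.25
position: [0.4907, 0.1362, 0.1883]
ee_rot: [0.0, 0.999, 0.039, 0.0]
force: [0.5, -0.0, 0.6]
width: -0.0001
grasp_force: 0.3
```

>>> apply_moves([
  {"rx": 0,"ry": 0,"rz": 0,"x": 0.16,"y": 1.4,"z": 0,"claw": 1},
  {"rx": 0,"ry": 0,"rz": 0,"x": 0.44,"y": 1.37,"z": 0,"claw": 1},
  {"rx": 0,"ry": 0,"rz": 0,"x": 0.44,"y": 1.37,"z": 0,"claw": 1},
  {"rx": 0,"ry": 0,"rz": 0,"x": 0.44,"y": 1.37,"z": 0,"claw": 1},
  {"rx": 0,"ry": 0,"rz": 0,"x": 0.7,"y": 1.27,"z": 0,"claw": 1},
  {"rx": 0,"ry": 0,"rz": 0,"x": 0.7,"y": 1.27,"z": 0,"claw": 1},
  {"rx": 0,"ry": 0,"rz": 0,"x": 0.7,"y": 1.2,"z": 0,"claw": 1},
  {"rx": 0,"ry": 0,"rz": 0,"x": 0.5,"y": 0.6,"z": 0,"claw": 1},
  {"rx": 0,"ry": 0,"rz": 0,"x": 0,"y": 0,"z": 0,"claw": 1},
  {"rx": 0,"ry": 0,"rz": 0,"x": 0,"y": 0,"z": 0,"claw": 1},
])

```text
time_s: 14.5
position: [0.5312, 0.2336, 0.1882]
ee_rot: [0.0, 0.999, 0.039, -0.0]
force: [0.2, 0.5, 0.3]
width: -0.0003
grasp_force: 0.0
```

```bash
python3 - <<'E'
from h import *
a=ctrl.grab_frame("top");b=ctrl.grab_frame("side")
cv2.imwrite("pics/c8.png",np.hstack([cv2.resize(a[140:260,180:300,::-1],None,fx=3.3,fy=3.3,interpolation=cv2.INTER_CUBIC),cv2.resize(b[180:330,190:340,::-1],None,fx=2.64,fy=2.64)]))
E
```

```text
(no output)
```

View pics/c8.png

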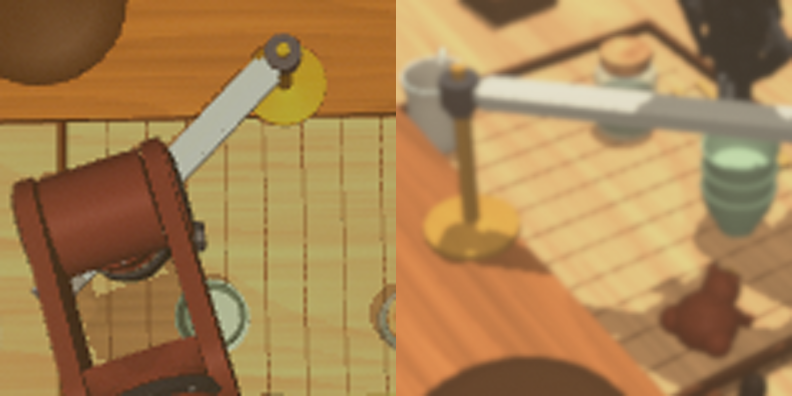

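The bar's visible centre line runs from about (269,79) to (178,170). The cups and toad are standing. I'll compute the remaining swing.

```bash
python3 - <<'E'
from h import *
f=lambda x,y:at("top",180+x/3.3,140+y/3.3,.212)[:2]
H=np.array([.7085,.102])
for p in[(258,60),(172,158),(282,97),(187,180),(269,79),(179,169),(40,292)]:
    d=f(*p)-H;print(p,f(*p),"q",np.arctan2(d[1],-d[0]).round(3),np.linalg.norm(d).round(3))
for t in[(.5815,.2756),(.5866,.2793),(.584,.277)]:
    d=t-H;print("target",np.arctan2(d[1],-d[0]))
E
```

```text
(258, 60) [0.7027 0.1249] q 1.323 0.024
(172, 158) [0.6143 0.2042] q 0.826 0.139
(282, 97) [0.6682 0.1038] q 0.045 0.04
(187, 180) [0.5939 0.1909] q 0.66 0.145
(269, 79) [0.685  0.1153] q 0.515 0.027
(179, 169) [0.6041 0.198 ] q 0.744 0.142
(40, 292) [0.4954 0.3238] q 0.805 0.308
target 0.9391972038579927
target 0.9684850440440957
target 0.9524412905078276
```

>>> apply_moves([
  {"rx": 0,"ry": 0,"rz": 0,"x": 0.6,"y": 0.7,"z": 0,"claw": 1},
  {"rx": 0,"ry": 0,"rz": 0,"x": 0.7,"y": 0.8,"z": 0,"claw": 1},
  {"rx": 0,"ry": 0,"rz": 0,"x": 0.7,"y": 0.8,"z": 0,"claw": 1},
  {"rx": 0,"ry": 0,"rz": 0,"x": 0.5,"y": 0.6,"z": 0,"claw": 1},
  {"rx": 0,"ry": 0,"rz": 0,"x": 0.3,"y": 0.3,"z": 0,"claw": 1},
  {"rx": 0,"ry": 0,"rz": 0,"x": 0,"y": 0,"z": 0,"claw": 1},
  {"rx": 0,"ry": 0,"rz": 0,"x": 0,"y": 0,"z": 0,"claw": 1},
  {"rx": 0,"ry": 0,"rz": 0,"x": -1.5,"y": -1.5,"z": 0,"claw": 1},
  {"rx": 0,"ry": 0,"rz": 0,"x": -2,"y": -2,"z": 0,"claw": 1},
  {"rx": 0,"ry": 0,"rz": 0,"x": -1,"y": -2,"z": 3,"claw": 1},
])

```text
time_s: 15.85
position: [0.5109, 0.2096, 0.2153]
ee_rot: [0.001, 0.999, 0.039, -0.004]
force: [0.3, 0.4, -0.1]
width: -0.0001
grasp_force: 0.0
```

>>> apply_moves([
  {"rx": 0,"ry": 0,"rz": 0,"x": -1,"y": -4,"z": 2,"claw": 1},
  {"rx": 0,"ry": 0,"rz": 0,"x": -1,"y": -5,"z": 2,"claw": 1},
  {"rx": 0,"ry": 0,"rz": 0,"x": -1,"y": -5,"z": 1,"claw": 1},
  {"rx": 0,"ry": 0,"rz": 0,"x": -1,"y": -5,"z": 0,"claw": 1},
  {"rx": 0,"ry": 0,"rz": 0,"x": 0,"y": -5,"z": 0,"claw": 1},
  {"rx": 0,"ry": 0,"rz": 0,"x": 0,"y": -5,"z": 0,"claw": 1},
  {"rx": 0,"ry": 0,"rz": 0,"x": 0,"y": -5,"z": 0,"claw": 1},
  {"rx": 0,"ry": 0,"rz": 0,"x": 0,"y": -5,"z": 0,"claw": 1},
  {"rx": 0,"ry": 0,"rz": 0,"x": 0,"y": 0,"z": 0,"claw": 1},
  {"rx": 0,"ry": 0,"rz": 0,"x": 0,"y": 0,"z": 0,"claw": 1},
])

```text
time_s: 17.1
position: [0.474, -0.1789, 0.2682]
ee_rot: [-0.0, 0.999, 0.038, -0.0]
force: [0.0, 0.5, -0.7]
width: 0.0002
grasp_force: 0.0
```

```bash
python3 - <<'E'
from h import *
H=np.array([.7085,.102])
im=ctrl.grab_frame("top");np.save("t.npy",im);b=ctrl.grab_frame("side");np.save("s.npy",b)
old=cv2.imread("pics/c1.png")[:,:,::-1]
hsv=cv2.cvtColor(im,cv2.COLOR_RGB2HSV);print("bar pix colours (guess)",[hsv[int(v),int(u)].tolist() for u,v in px("top",[[*(H+r*np.array([-np.cos(.95),np.sin(.95)])),.212] for r in(.05,.1,.15,.2,.25,.3)])])
m=((hsv[:,:,1]<50)&(hsv[:,:,2]>110)).astype(np.uint8);m[:, :185]=0;m[:,275:]=0;m[:145]=0;m[230:]=0
n,l,st,c=cv2.connectedComponentsWithStats(m)
for i in range(1,n):
    if st[i,4]>60:
        pts=np.argwhere(l==i)[:,::-1].astype(float);W=np.array([at("top",*p,.212)[:2] for p in pts])
        (cx,cy),(w,h),a=cv2.minAreaRect((W*1000).astype(np.float32))
        mu=W.mean(0);d=np.linalg.svd(W-mu)[2][0];d=d*np.sign(d[1]);dd=mu-H
        print(st[i],"dims",w,h,"q line",np.arctan2(d[1],-d[0]),"q centroid",np.arctan2(dd[1],-dd[0]),"tip",np.max((W-H)@d))
# toad from the opening side+top crops
hs=cv2.cvtColor(np.ascontiguousarray(old),cv2.COLOR_RGB2HSV)
mt=((hs[:,:,0]<11)&(hs[:,:,1]>130)&(hs[:,:,2]<190)).astype(np.uint8);mt[:, :48]=0;mt[:,150:]=0;mt[:215]=0;mt[320:]=0
ys,xs=np.nonzero(mt);print("toad old px",xs.min(),xs.max(),ys.min(),ys.max(),xs.mean(),ys.mean(),at("top",190+xs.mean()/4,140+ys.mean()/4,.025))
s0=cv2.imread("pics/side0.png")
hs=cv2.cvtColor(s0,cv2.COLOR_BGR2HSV);mt=(((hs[:,:,0]<9)|(hs[:,:,0]>175))&(hs[:,:,1]>130)).astype(np.uint8);mt[:,:405]=0;mt[:,475:]=0;mt[:395]=0;mt[455:]=0
ys,xs=np.nonzero(mt);print("side toad",xs.min(),xs.max(),ys.min(),ys.max(),xs.mean(),ys.mean(),at("side",xs.mean()*.7,ys.mean()*.7,.025))
E
```

```text
bar pix colours (guess) [[34, 22, 185], [32, 26, 183], [33, 26, 185], [33, 25, 185], [35, 26, 185], [33, 28, 185]]
[185 157  79  63 940] dims 30.33912467956543 289.2206115722656 q line 0.9559725820641626 q centroid 0.9696341573251018 tip 0.30475956561291584
toad old px 88 139 226 308 115.69565217391305 259.39130434782606 [0.5865 0.263  0.025 ]
side toad 420 450 405 442 440.2962962962963 425.48148148148147 [0.5771 0.2723 0.025 ]
```

```bash
python3 -c "
from station import ctrl
print(ctrl.finish_job())"
```

```text
the job is handed in; nothing more can be done
None
```

The job is handed in, with no verdict shown: by my measurements the light bar rests within a few millimetres of the middle of the toad (18 mm allowed), the toggle is pushed over to the green dot, and no tea thing looked disturbed in the last picture viewed, just before the bar's final nudge.

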